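# Put the spectrophotometer's isolator back in service

## Task

One of the three bench isolators is switched off and locked off with a red pin. Pull the pin straight up out of its sleeve and stand it in the steel beaker, lowering it nearly to the bottom before you let go; then throw that isolator's red T-handle fully over to ON (leaning away from the robot). Keep the other two isolators on, keep the beaker upright, and leave the amber bottle and the small glass jar where they are.

Things in the scene. Friction and masses are not known exactly. Their poses are not given: they have to be found in the camera images.
- isolator_a: the locked-off isolator, fixed, the only one with a red pin: grey base 130 (its x) x 100 (y) x 12 mm, yellow housing 110 x 40 mm, 50 mm high. Origin on the bench; +x is the ON side, pointing away from the robot (yaw within 0.2 rad), z up. Its T-handle turns about the y direction at x = 0, y = -12, z = 50 mm
- sleeve_a (a point): mouth of isolator_a's steel lock-off sleeve (26 x 26 mm outside), centre of the hole, 65 mm above the bench, at x = 0, y = +22 mm in the isolator's frame. The hole is square, 14 mm wide, 45 mm deep; the red pin stands in it at the start
- lever_a (a joint): angle of isolator_a's T-handle: 0 = OFF (leaning 0.6 rad towards the isolator's -x, the robot side), 0.6 = upright, 1.2 = ON (leaning 0.6 rad to +x). It is weighted (250 g, steel under red plastic): it rests at either end and falls home by itself past upright; pushing it over takes about 2 N at the cross-bar. While the pin is in its sleeve the bar strikes the pin before upright
- handle_a (a point): middle of the red cross-bar of isolator_a's T-handle. The bar is 20 mm thick and 80 mm long along the isolator's y, 75 mm from the pivot on a 10 mm shaft. In the isolator's frame: OFF x = -42, z = 112 mm; upright x = 0, z = 125 mm; ON x = +42, z = 112 mm. Closed fingertips can push it from its -x side
- isolator_b: a second isolator of the same build as isolator_a, switched on, sleeve empty; leave it on
- lever_b (a joint): angle of isolator_b's T-handle, 1.2 = ON, 0 = OFF; starts and must stay ON
- isolator_c: a third isolator of the same build, switched on, sleeve empty; leave it on
- lever_c (a joint): angle of isolator_c's T-handle, 1.2 = ON, 0 = OFF; starts and must stay ON
- pin: the red lock-off pin, loose, 160 mm long, about 60 g, upright at the start in isolator_a's sleeve with its foot 20 mm above the bench. Shank 12 mm diameter, from 101 mm up to its top a grip of 18 mm diameter. Origin at the foot, z along the pin up to the grip's top
- pin_foot (a point): centre of the pin's lower end
- pin_grip (a point): on the pin's axis, 135 mm above its foot: a good place to take it from above, clear of the handles below
- beaker: open round steel beaker, loose, 100 mm tall, rim 76 mm outer diameter, wall 3 mm, about 450 g, floor about 5 mm thick; narrows slightly towards the bottom. Origin at the centre of its underside, z up
- beaker_in (a point): centre of the beaker's inner floor
- bottle: amber glass bottle with a white cap, loose, 64 mm diameter, 140 mm tall; origin under its centre. Bystander
- flask: small clear glass jar with a blue cap, loose, 52 mm diameter, 100 mm tall; origin under its centre. Bystander

How it is judged:
On the way, in this order (a step that is already met when the one before it is completed fails the run):
1. the pin stands in the beaker, let go, its foot on or near the beaker's floor (horizontal distance between pin_foot and beaker_in below 0.036 m and z of pin_foot in the frame of beaker_in between -0.01 and 0.02 m and contact force between the fingers and pin below 0.1 N), for 0.2 s.
2. the locked-off isolator's handle has been thrown over to ON (value of joint lever_a above 1.1 rad), for 0.2 s.
At the end, for the whole second after the job is handed in: All three handles at ON (each joint above 1.1 rad of 1.2); the pin at rest in the upright beaker (tilted under 0.1 rad), its foot within 36 mm of the axis and less than 20 mm above the beaker's inner floor (value of joint each of lever_a, lever_b, lever_c above 1.1 rad and horizontal distance between pin_foot and beaker_in below 0.036 m and z of pin_foot in the frame of beaker_in between -0.01 and 0.02 m and linear speed of pin below 0.03 m/s and angle between beaker's own z axis and vertical below 0.1 rad); the robot touches nothing.
It fails at once if another isolator's handle is pushed back past 0.9 rad (value of joint any of lever_b, lever_c below 0.9 rad).
It fails at once if the pin is dropped into the beaker from more than 40 mm above its floor (contact force between the fingers and pin below 0.02 N and linear speed of pin above 0.4 m/s and horizontal distance between pin_foot and beaker_in below 0.04 m and z of pin_foot in the frame of beaker_in above 0.04 m).
It fails at once if the beaker is tipped over (0.5 rad) (angle between beaker's own z axis and vertical above 0.5 rad).
It fails at once if the amber bottle or the glass jar is moved by more than 30 mm (distance of any of bottle, flask from where it was at the start of the episode above 0.03 m).
It also fails if it takes over 58 s, if anything falls off the work surface, if the arm or the gripper's body presses on something with over 40 N, if the wrist force passes 120 N, or if a joint passes its speed limit or range.

## Robot

A 6-joint arm with a two-finger parallel gripper is mounted at the origin on the work surface. World frame = base frame: x ahead of the robot, y to its left, z up, the work surface at z = 0. Lengths are in m, angles in rad, forces in N, time in s.
With the tool pointing down it reaches from about 0.25 to 0.8 m from the base axis. Payload 8.5 kg.
Tool frame: the origin (TCP) lies midway between the tips of the shut fingers; the grasp point (between the pads) lies 19 mm behind it; z points along the fingers, y is the line along which they close (so a half turn about z gives the same grasp; the last joint's range is limited). The gripper opens to 85 mm and grips with 20 to 120 N. Pads are 22 mm wide; open, the fingers measure 114 mm over their backs; the gripper's body (76 mm by 85 mm) begins 54 mm behind the grasp point. The pads swing forward as they close: fully open they stand 13 mm farther back than shut.
Start: joints at [1.169, 0.238, -0.013, 1.319, 0, 1.571], TCP at [0.205, 0.483, 0.231] pointing down, gripper open.
Joint ranges: [-2.66, 2.66], [-1.03, 1.9], [-1.14, 1.46], [-1.82, 2.27], [-1.45, 1.34], [-3.14, 3.14]. Speed limits (rad/s): [2.22, 2.22, 2.79, 3.14, 3.14, 3.14].

## Interface

Orientations are given as a unit quaternion [w, x, y, z].
In Python, from cell import monitor, optics, workorder gives the robot as it stands. The module is installed in compiled form; this text tells all that it offers.
- The arm moves only by the shell command python3 -m jog 'ROWS' [OPENING]. ROWS is JSON, one flat list of numbers, 6 for each row, row after row: the shift along the tool's x, y, z in cm, then the turn, a rotation vector about the tool's x, y, z in degrees. A call has 1 to 5 rows; each row is the pose to reach, as a shift and turn from the pose commanded when the call began, along the tool's axes at that moment; what a row does not reach only later rows make up. A row lasts 1/8 s, in which the tool goes at most 62.5 mm and 10.7 degrees, less where a joint would pass 70% of its speed; a pose out of reach is approached as far as the arm can. A call with a gripper value outside its range is refused whole. OPENING is the closure, from 0 (fully open) to 1 (shut), set as the call begins (- or left out, the last holds). The fingers move at their own pace and stop on an object; the grip force is fixed at half the most. Time passes only in rows, so rows that repeat a pose let the fingers close. It gives the time, the measured TCP pose, the force, the opening and the grip force at its end, in the units of the state.
- monitor.state(): the state, without advancing time (a new reading comes with each control period).
- optics.get_image(name): name is "scene" or "top" or "wrist"; returns a dict with "image" (384x512x3 uint8, blue, green, red), "depth" (384x512 float32, m along the optical axis (not along the pixel's ray), 0 where there is no reading), "fov_y" (degrees; the focal length in pixels is half the picture's height over the tangent of half this angle, whatever the lens; pixels are square), "cx", "cy" (the principal point, pixels), "rvec" (rotation vector, rad) and "tvec" (3), from world to camera coordinates, as OpenCV has them. Camera axes: x right, y down, z forward; pixel columns grow to the right and rows downward; lengths in m; the calibration is good to about 2 mm. A picture is of the moment at which its call begins.
- workorder.close_job(): hands the job in; it is judged then, once.
The state is a dict: "time": time; "q": joint angles; "joint_vel": joint speeds; "joint_torque": joint torques, N m; "position": TCP position; "eef_rot": TCP orientation; "force": force on the tool from outside, world axes, zero at the start; "torque": the same for the moment, N m; "finger_gap": finger opening in m; "gripper_force": force on a finger pad.
Only numpy, scipy, OpenCV 4.12 (cv2) and the standard library are available. Lean on these libraries where they do the work, as an engineer would, in place of code of your own. Each camera call takes 0.05 s, during which the arm holds its last target. There are 200 camera calls.

## Working session

There is one attempt and no reset: what is moved stays moved. The work goes in short steps, Python scripts to look and compute and a shell command to move; the robot and the scene stay as the last step left them, time stands still between calls to the robot, and variables do not carry over. Pictures are saved under pics/ and viewed, at most 10 in all, crops included, and the job is handed in when it is done.

```bash
mkdir -p pics; cat > h.py <<'E'
import numpy as np, cv2
from cell import monitor, optics, workorder
from scipy.spatial.transform import Rotation as R
def cam(n):
    d=optics.get_image(n); np.savez(f'/tmp/{n}.npz',**d); return d
def load(n): return dict(np.load(f'/tmp/{n}.npz'))
def world(d,pts=None):
    h,w=d['depth'].shape; f=h/2/np.tan(np.radians(float(d['fov_y']))/2)
    v,u=np.mgrid[:h,:w]; z=d['depth']
    P=np.stack([(u-d['cx'])*z/f,(v-d['cy'])*z/f,z],-1)
    M=cv2.Rodrigues(np.array(d['rvec'],float).reshape(3,1))[0]
    return (P-np.array(d['tvec']).reshape(3))@M
def tool():
    s=monitor.state(); q=s['eef_rot']; return s,np.array(s['position']),R.from_quat([q[1],q[2],q[3],q[0]])
E
python3 - <<'E'
from h import *
s,p,r=tool(); print(s['time'],p,r.as_matrix().round(3),s['finger_gap'])
a=cam('top');b=cam('scene')
cv2.imwrite('pics/top.png',a['image']);cv2.imwrite('pics/scene.png',b['image'])
for d in(a,b):print(d['rvec'],d['tvec'],d['fov_y'])
E
```

```text
0.0 [0.20516013 0.48284063 0.23070753] [[-0.92   0.391 -0.001]
 [ 0.391  0.92  -0.001]
 [ 0.    -0.001 -1.   ]] 0.08561878694062802
[ 2.16771957 -2.1487122   0.1376472 ] [-0.03100987  0.62574495  1.18837313] 45.2158749915308
[ 2.30081453  0.65376844 -0.24288836] [-0.49571348 -0.15893248  1.18385458] 56.66238436950381
```

View pics/top.png

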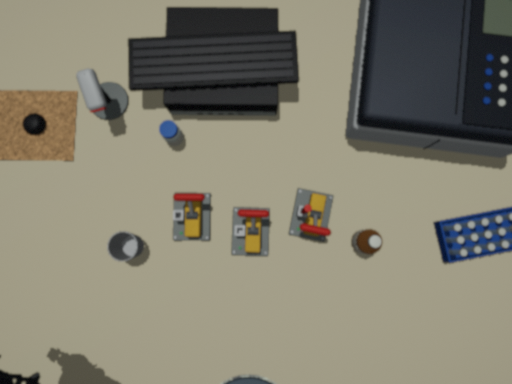

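View pics/scene.png

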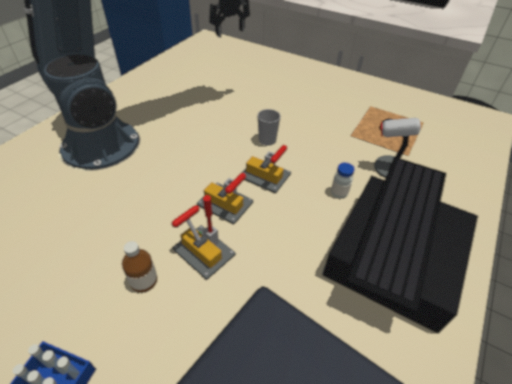

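The top view shows isolator A at about (312,214), with its pin near (307,208) and its bar at (315,230). B is at (251,232), C at (192,216), the beaker at (125,246), the bottle at (369,241) and the jar at (169,130). Next I'll measure these from depth.

```bash
python3 - <<'E'
from h import *
d=load('top');W=world(d);I=d['image'].astype(int)
def box(u0,u1,v0,v1):
    m=np.zeros(W.shape[:2],bool);m[v0:v1,u0:u1]=1;return m&(d['depth']>0)
red=(I[...,2]>110)&(I[...,1]<60)&(I[...,0]<60)
m=box(285,340,185,245)
z=W[...,2]
k=m&red; print('red a n',k.sum())
for v,u in np.argwhere(k&(z>.1)&(np.arange(384)[:,None]<221)): print(u,v,W[v,u].round(3))
k2=k&(np.arange(384)[:,None]>=222); P=W[k2]; print('bar',P.mean(0),P.min(0),P.max(0))
def rect(k,n):
    r=cv2.minAreaRect(W[k][:,:2].astype(np.float32)*1000); print(n,r,k.sum())
rect(k2,'bar a')
# grey base A: height .006-.02
rect(m&(z>.007)&(z<.02),'base a')
rect(m&(z>.044)&(z<.056)&(I[...,0]<90),'yellow a')
for n,bx in dict(beaker=(105,150,228,268),b=(228,275,203,260),c=(170,215,190,244),bot=(350,390,222,262),fl=(155,185,115,150)).items():
    mm=box(*bx); zz=z[mm]; print(n,'zmax',np.percentile(zz,99)); 
    if n=='beaker': rect(mm&(z>.09)&(z<.11),'rim'); rect(mm&(z>.03),'beaker>.03')
    elif n in'bc': rect(mm&red,'bar '+n); print(W[mm&red].mean(0))
    else: rect(mm&(z>.05),n)
im=cv2.resize(d['image'][180:270,90:390],None,fx=2.6,fy=2.6,interpolation=cv2.INTER_CUBIC)
cv2.imwrite('pics/c1.png',cv2.resize(d['image'][180:250,280:345],None,fx=8,fy=8,interpolation=cv2.INTER_CUBIC))
d=load('scene');W=world(d);I=d['image'].astype(int)
red=(I[...,2]>90)&(I[...,1]<50)&(I[...,0]<60)
k=np.zeros(red.shape,bool);k[195:240,203:214]=1;k&=red&(d['depth']>0)
for v in range(195,240,3):
    if k[v].any(): print(v,np.where(k[v])[0][[0,-1]],np.median(W[v][k[v]],0).round(3))
E
```

```text
red a n 212
307 206 [ 0.558 -0.137  0.179]
308 206 [ 0.558 -0.139  0.177]
305 207 [ 0.555 -0.132  0.182]
306 207 [ 0.555 -0.134  0.182]
307 207 [ 0.556 -0.137  0.179]
308 207 [ 0.556 -0.139  0.18 ]
309 207 [ 0.556 -0.141  0.181]
304 208 [ 0.553 -0.13   0.18 ]
305 208 [ 0.553 -0.132  0.182]
306 208 [ 0.553 -0.134  0.182]
307 208 [ 0.553 -0.137  0.18 ]
308 208 [ 0.553 -0.139  0.179]
309 208 [ 0.553 -0.141  0.178]
304 209 [ 0.551 -0.13   0.178]
305 209 [ 0.551 -0.132  0.178]
306 209 [ 0.551 -0.135  0.177]
307 209 [ 0.551 -0.137  0.178]
308 209 [ 0.551 -0.139  0.179]
309 209 [ 0.551 -0.141  0.179]
305 210 [ 0.548 -0.132  0.181]
306 210 [ 0.549 -0.135  0.176]
307 210 [ 0.548 -0.136  0.181]
308 210 [ 0.549 -0.139  0.178]
310 210 [ 0.548 -0.143  0.182]
306 211 [ 0.546 -0.134  0.177]
307 211 [ 0.546 -0.137  0.18 ]
bar [ 0.50592798 -0.16120255  0.12111598] [ 0.4940674  -0.19672698  0.11403395] [ 0.51843953 -0.12554317  0.12806704]
bar a ((506.147705078125, -161.43023681640625), (72.95407104492188, 16.845306396484375), 78.4623031616211) 186
base a ((553.852783203125, -173.81561279296875), (124
[... 754 characters left out ...]
 0.14986278 0.12106608]
bot zmax 0.1429605380201029
bot ((476.9310607910156, -301.8407287597656), (60.69507598876953, 63.3964958190918), 89.0122299194336) 574
fl zmax 0.10445098865214111
fl ((758.31201171875, 210.02096557617188), (47.67832946777344, 48.298973083496094), 89.56359100341797) 378
198 [204 209] [ 0.552 -0.137  0.178]
201 [204 210] [ 0.558 -0.143  0.176]
204 [204 210] [ 0.558 -0.143  0.165]
207 [205 210] [ 0.558 -0.144  0.157]
210 [206 210] [ 0.558 -0.143  0.147]
213 [206 211] [ 0.558 -0.143  0.137]
216 [207 209] [ 0.557 -0.145  0.127]
219 [208 209] [ 0.554 -0.141  0.111]
222 [209 209] [ 0.555 -0.141  0.1  ]
225 [209 209] [ 0.555 -0.142  0.091]
228 [208 210] [ 0.554 -0.142  0.079]
```

View pics/c1.png

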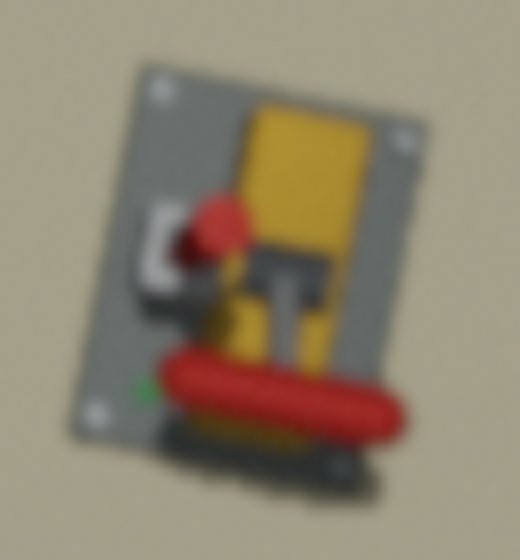

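Everything agrees with the given sizes. The pin axis is at about (0.552,-0.137) with its top at 0.180, isolator A's yaw is about -0.2, and the beaker centre is at (0.460,0.316). I'll move towards the pin.

```bash
python3 -m jog '[-4.5,-3.5,0,0,0,7,-9,-7,0,0,0,14,-13.5,-10.5,0,0,0,21,-18,-14,0,0,0,28,-22.5,-17.5,0,0,0,35]' 0
cat >> h.py <<'E'
def go(x,y,z,yaw=None):
    """shift (cm, tool axes) and tool-z turn to a world TCP target; yaw = world angle of tool y"""
    s,p,r=tool(); A=r.as_matrix()
    t=np.degrees(np.arctan2(A[1,1],A[0,1]))
    print('t',s['time'],'p',p.round(4),'yaw',round(t,1),'tilt',A[:,2].round(3),'q',np.round(s['q'],2),'gap',round(s['finger_gap'],4),'F',np.round(s['force'],1))
    print('shift cm',(A.T@(np.array([x,y,z])-p)*100).round(2),'turn',None if yaw is None else round(-(yaw-t),1))
E
python3 -c "
from h import *
go(.552,-.1365,.231,-14)"
```

```text
time: 0.72
position: [0.3444, 0.2324, 0.2312]
eef_rot: [0.0, 0.487, 0.874, -0.0]
force: [1.2, 0.6, -0.0]
finger_gap: 0.0856
gripper_force: 0.0
t 0.725 p [0.3444 0.2324 0.2312] yaw 31.8 tilt [ 0. -0. -1.] q [ 0.59  0.05 -0.24  1.28 -0.    1.61] gap 0.0856 F [ 1.2  0.6 -0. ]
shift cm [-4.23e+01 -1.78e+00  2.00e-02] turn 45.8
```

```bash
python3 -m jog '[-5.5,-0.2,0,0,0,7,-11,-0.4,0,0,0,14,-16.5,-0.7,0,0,0,21,-22,-0.9,0,0,0,28,-27,-1.1,0,0,0,35]' 0
python3 -c "
from h import *
go(.552,-.1365,.231,-14)"
```

```text
time: 1.35
position: [0.4782, -0.0027, 0.2311]
eef_rot: [-0.0, 0.727, 0.687, -0.0]
force: [0.5, 0.5, -0.6]
finger_gap: 0.0856
gripper_force: 0.0
t 1.35 p [ 0.4782 -0.0027  0.2311] yaw -3.3 tilt [-0. -0. -1.] q [-0.01  0.16 -0.12  1.3  -0.    1.62] gap 0.0856 F [ 0.5  0.5 -0.6]
shift cm [-1.294e+01  8.140e+00  1.000e-02] turn 10.7
```

```bash
python3 -m jog '[-4.3,2.7,0,0,0,4,-8.6,5.4,0,0,0,8,-12.9,8.1,0,0,0,10.7,-12.9,8.1,0,0,0,10.7]' 0
python3 - <<'E'
from h import *
go(.552,-.1365,.136,-14)
d=cam('wrist');cv2.imwrite('pics/w1.png',d['image'])
W=world(d);I=d['image'].astype(int);red=(I[...,2]>90)&(I[...,1]<60)&(I[...,0]<60)
k=red&(W[...,2]>.165)&(W[...,2]<.19);print(k.sum(),np.median(W[k],0),W[k].min(0),W[k].max(0),d['depth'].min())
E
```

```text
time: 1.85
position: [0.5526, -0.1366, 0.2301]
eef_rot: [-0.0, 0.788, 0.616, -0.001]
force: [0.1, -0.0, -0.2]
finger_gap: 0.0857
gripper_force: 0.0
t 1.85 p [ 0.5526 -0.1366  0.2301] yaw -13.9 tilt [-0.001 -0.    -1.   ] q [-0.24  0.32  0.09  1.35 -0.    1.57] gap 0.0857 F [ 0.1 -0.  -0.2]
shift cm [ 0.   -0.05  9.41] turn 0.1
134 [ 0.55589005 -0.13270904  0.18051864] [ 0.55028194 -0.13773502  0.17830558] [ 0.56088592 -0.12847792  0.18207319] 0.0
```

View pics/w1.png

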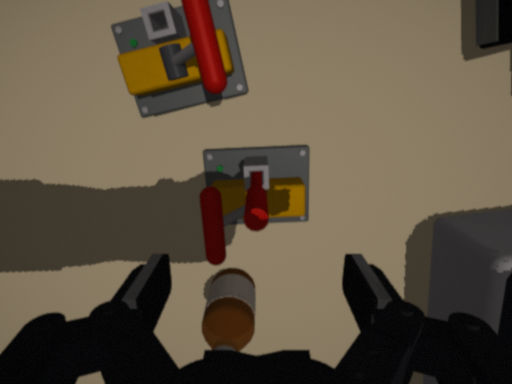

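The pin top is at about (256,212) in the wrist view, midway between the fingers. The bar at (213,225) and isolator B's bar are both well clear. I'll descend.

```bash
python3 -m jog '[-0.1,0.1,3,0,0,0,-0.1,0.1,6,0,0,0,-0.1,0.1,8,0,0,0,-0.1,0.1,9.3,0,0,0,-0.1,0.1,9.3,0,0,0]' 0
python3 - <<'E'
from h import *
go(.5535,-.135,.136,-14)
d=cam('wrist')
W=world(d);I=d['image'].astype(int);red=(I[...,2]>90)&(I[...,1]<60)&(I[...,0]<60)
k=red&(W[...,2]>.165)&(W[...,2]<.19);print(k.sum(),np.median(W[k],0),W[k].min(0),W[k].max(0))
E
```

```text
time: 2.52
position: [0.5518, -0.1343, 0.1379]
eef_rot: [-0.001, 0.786, 0.618, -0.0]
force: [0.2, 0.9, 1.0]
finger_gap: 0.0854
gripper_force: 0.0
t 2.525 p [ 0.5518 -0.1343  0.1379] yaw -13.7 tilt [-0.001  0.    -1.   ] q [-0.24  0.36 -0.09  1.13  0.    1.57] gap 0.0854 F [0.2 0.9 1. ]
shift cm [-0.03  0.19  0.19] turn 0.3
1 [ 0.55985772 -0.14069695  0.18060017] [ 0.55985772 -0.14069695  0.18060017] [ 0.55985772 -0.14069695  0.18060017]
```

Now I'll close with a small tool-y correction.

```bash
python3 -m jog '[0,0.1,0.2,0,0,0,0,0.1,0.2,0,0,0,0,0.1,0.2,0,0,0,0,0.1,0.2,0,0,0,0,0.1,0.2,0,0,0]' 1; python3 -m jog '[0,0,0,0,0,0,0,0,0,0,0,0,0,0,0,0,0,0]' 1
python3 -c "
from h import *
go(.5535,-.135,.136,-14)"
```

```text
time: 3.2
position: [0.5534, -0.1353, 0.1366]
eef_rot: [0.0, 0.787, 0.618, 0.0]
force: [-0.3, -0.1, 3.2]
finger_gap: 0.0166
gripper_force: 58.4
time: 3.58
position: [0.5534, -0.1353, 0.1366]
eef_rot: [0.0, 0.787, 0.618, 0.0]
force: [-0.7, 0.0, 5.2]
finger_gap: 0.0165
gripper_force: 58.5
t 3.575 p [ 0.5534 -0.1353  0.1366] yaw -13.7 tilt [ 0. -0. -1.] q [-0.24  0.36 -0.09  1.12 -0.    1.57] gap 0.0165 F [-0.7  0.   5.2]
shift cm [ 0.03 -0.    0.06] turn 0.3
```

The pin is gripped with almost no side force, so I'll lift it straight up.

```bash
python3 -m jog '[0,0,-1,0,0,0,0,0,-2,0,0,0,0,0,-3,0,0,0,0,0,-4.5,0,0,0,0,0,-6,0,0,0]' 1; python3 -m jog '[0,0,-2,0,0,0,0,0,-4,0,0,0,0,0,-6,0,0,0,0,0,-8,0,0,0,0,0,-9.5,0,0,0]' 1
python3 - <<'E'
from h import *
go(.46,.316,.29,35)
d=cam('scene');cv2.imwrite('pics/s2.png',cv2.resize(d['image'][60:300,110:330],None,fx=2.5,fy=2.5,interpolation=cv2.INTER_CUBIC))
E
```

```text
time: 4.2
position: [0.5535, -0.1353, 0.1976]
eef_rot: [0.0, 0.787, 0.618, 0.0]
force: [-0.6, 0.0, 0.4]
finger_gap: 0.0167
gripper_force: 58.5
time: 4.82
position: [0.5535, -0.1353, 0.2929]
eef_rot: [0.0, 0.787, 0.618, 0.0]
force: [0.8, 0.2, -1.3]
finger_gap: 0.0164
gripper_force: 58.5
t 4.825 p [ 0.5535 -0.1353  0.2929] yaw -13.7 tilt [ 0.001 -0.    -1.   ] q [-0.24  0.31  0.24  1.5  -0.    1.57] gap 0.0164 F [ 0.8  0.2 -1.3]
shift cm [ 41.63 -19.79   0.26] turn -48.7
```

View pics/s2.png

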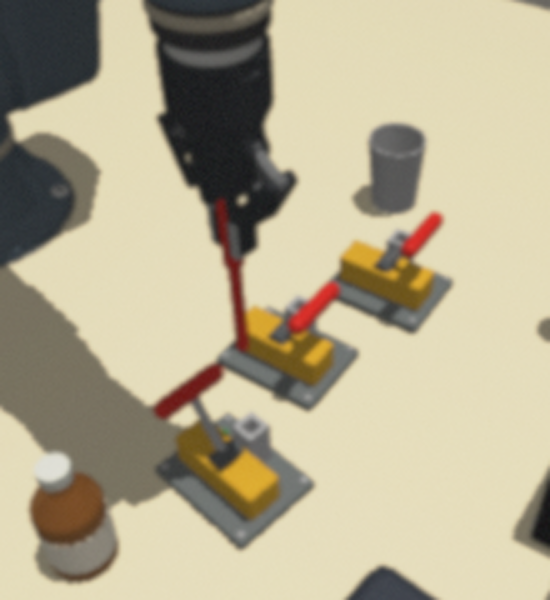

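The pin is out of the sleeve and held upright, with its foot near crop pixel (243,348). Isolators B and C are still on. I'll carry it to the beaker.

```bash
python3 -m jog '[3,-1.4,0,0,0,-4,7.5,-3.6,0,0,0,-9,12,-5.7,0,0,0,-14,16.5,-7.8,0,0,0,-19,21,-10,0,0,0,-24]' 1
python3 -c "
from h import *
go(.46,.316,.29,35)"
```

```text
time: 5.5
position: [0.5055, 0.0939, 0.2912]
eef_rot: [-0.0, 0.64, 0.768, -0.0]
force: [-0.0, 0.1, -0.7]
finger_gap: 0.0165
gripper_force: 58.5
t 5.5 p [0.5055 0.0939 0.2912] yaw 10.4 tilt [-0. -0. -1.] q [ 0.18  0.21  0.1   1.46 -0.    1.57] gap 0.0165 F [-0.   0.1 -0.7]
shift cm [22.67 -0.45  0.12] turn -24.6
```

```bash
python3 -m jog '[5,-0.1,0,0,0,-6,10,-0.2,0,0,0,-12,15,-0.3,0,0,0,-18,19.5,-0.4,0,0,0,-22,22.7,-0.45,0,0,0,-24.5]' 1;python3 -m jog '[0,0,0,0,0,0,0,0,0,0,0,0]' 1
python3 - <<'E'
from h import *
go(.46,.316,.13,35)
d=cam('scene');W=world(d);I=d['image'].astype(int)
cv2.imwrite('pics/s3.png',cv2.resize(d['image'][40:170,200:360],None,fx=4,fy=4,interpolation=cv2.INTER_CUBIC))
red=(I[...,2]>60)&(I[...,1]<45)&(I[...,0]<50)&(I[...,2]>2*I[...,1])
for v in range(40,170,4):
    u=np.where(red[v,200:360])[0]+200
    if len(u): print(v,u[[0,-1]],np.median(W[v,u],0).round(3))
E
```

```text
time: 6.12
position: [0.4604, 0.3168, 0.291]
eef_rot: [-0.0, 0.462, 0.887, -0.0]
force: [0.6, 0.1, -0.7]
finger_gap: 0.0169
gripper_force: 58.5
time: 6.38
position: [0.461, 0.3146, 0.2911]
eef_rot: [-0.0, 0.464, 0.886, -0.0]
force: [-0.2, -0.1, 0.2]
finger_gap: 0.0165
gripper_force: 58.6
t 6.375 p [0.461  0.3146 0.2911] yaw 34.8 tilt [-0.    -0.001 -1.   ] q [ 0.6   0.29  0.2   1.49 -0.    1.56] gap 0.0165 F [-0.2 -0.1  0.2]
shift cm [1.800e-01 1.000e-02 1.611e+01] turn -0.2
44 [270 276] [0.464 0.308 0.333]
48 [271 276] [0.466 0.307 0.323]
52 [271 275] [0.465 0.306 0.312]
56 [271 275] [0.466 0.306 0.301]
60 [272 273] [0.466 0.304 0.29 ]
64 [272 272] [0.466 0.303 0.279]
148 [282 284] [0.585 0.171 0.12 ]
152 [279 281] [0.585 0.151 0.121]
156 [275 278] [0.585 0.132 0.12 ]
160 [271 274] [0.582 0.115 0.116]
```

View pics/s3.png

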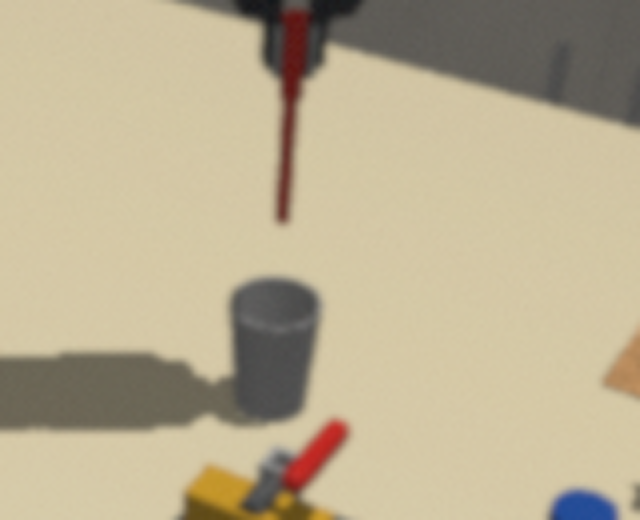

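The pin (foot at 282,220 in the crop) hangs above the beaker (rim centre 275,303). I'll lower it.

```bash
python3 -m jog '[0.15,0,3,0,0,0,0.15,0,6.5,0,0,0,0.15,0,10,0,0,0,0.15,0,12,0,0,0,0.15,0,13.5,0,0,0]' 1;python3 -m jog '[0,0,1,0,0,0,0,0,2,0,0,0,0,0,2.8,0,0,0,0,0,2.9,0,0,0,0,0,2.9,0,0,0]' 1
python3 - <<'E'
from h import *
go(.46,.316,.1256,35)
E
```

```text
time: 7.05
position: [0.4604, 0.315, 0.1555]
eef_rot: [-0.0, 0.464, 0.886, -0.0]
force: [-0.3, -0.3, -0.6]
finger_gap: 0.0166
gripper_force: 58.6
time: 7.68
position: [0.4604, 0.3164, 0.1275]
eef_rot: [0.0, 0.463, 0.886, 0.0]
force: [-0.7, 0.0, -0.3]
finger_gap: 0.0166
gripper_force: 58.6
t 7.675 p [0.4604 0.3164 0.1275] yaw 34.8 tilt [ 0.  0. -1.] q [ 0.6   0.35 -0.13  1.09 -0.    1.57] gap 0.0166 F [-0.7  0.  -0.3]
shift cm [-0.01 -0.05  0.19] turn -0.2
```

```bash
python3 -m jog '[0,0,0.2,0,0,0,0,0,0.4,0,0,0,0,0,0.4,0,0,0]' 1;python3 -m jog '[0,0,0,0,0,0,0,0,0,0,0,0,0,0,0,0,0,0,0,0,0,0,0,0,0,0,0,0,0,0]' 0
python3 - <<'E'
from h import *
go(.46,.316,.28,35)
d=cam('scene');cv2.imwrite('pics/s4.png',cv2.resize(d['image'][40:170,200:360],None,fx=4,fy=4,interpolation=cv2.INTER_CUBIC))
E
```

```text
time: 8.05
position: [0.4602, 0.3162, 0.1232]
eef_rot: [-0.0, 0.463, 0.886, -0.0]
force: [-0.5, -0.2, -0.1]
finger_gap: 0.0164
gripper_force: 58.6
time: 8.68
position: [0.4603, 0.3162, 0.1233]
eef_rot: [0.0, 0.463, 0.886, -0.0]
force: [1.0, -0.5, 0.1]
finger_gap: 0.0855
gripper_force: 0.0
t 8.675 p [0.4603 0.3162 0.1233] yaw 34.8 tilt [-0. -0. -1.] q [ 0.6   0.35 -0.14  1.08 -0.    1.57] gap 0.0855 F [ 1.  -0.5  0.1]
shift cm [ -0.    -0.03 -15.67] turn -0.2
```

View pics/s4.png

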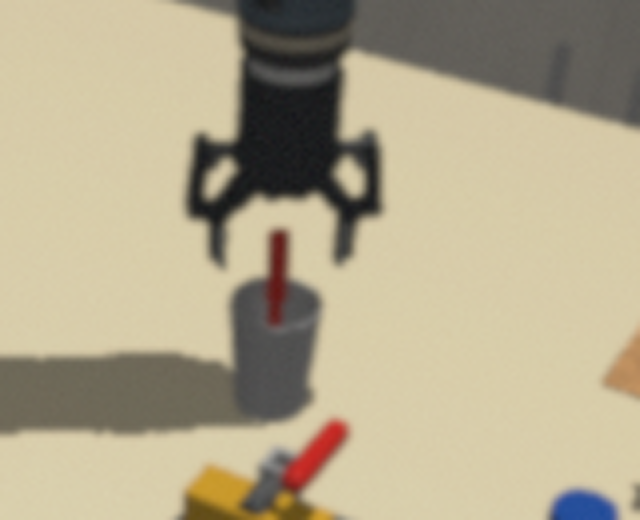

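The pin stands in the beaker and the fingers are clear on both sides of it. I'll retract straight up, then cross to the near side of handle A with the fingers shut.

```bash
python3 -m jog '[0,0,-2,0,0,0,0,0,-5,0,0,0,0,0,-9,0,0,0,0,0,-13,0,0,0,0,0,-16,0,0,0]' 0;python3 -m jog '[-4.5,0,0,0,0,5,-9.5,0,0,0,0,10,-14.5,0,0,0,0,15,-19.5,0,0,0,0,20,-24,0,0,0,0,24]' 1
python3 - <<'E'
from h import *
go(.4515,-.149,.25,-12)
E
```

```text
time: 9.35
position: [0.4604, 0.3163, 0.2852]
eef_rot: [0.0, 0.463, 0.886, 0.001]
force: [1.6, 0.4, -0.4]
finger_gap: 0.0853
gripper_force: 0.0
time: 9.98
position: [0.598, 0.1175, 0.2833]
eef_rot: [0.0, 0.639, 0.769, 0.0]
force: [1.0, 2.2, 0.4]
finger_gap: -0.0002
gripper_force: 0.0
t 9.975 p [0.598  0.1175 0.2833] yaw 10.6 tilt [ 0. -0. -1.] q [ 0.19  0.38  0.32  1.51 -0.    1.58] gap -0.0002 F [1.  2.2 0.4]
shift cm [-23.5  -19.31   3.33] turn 22.6
```

```bash
python3 -m jog '[-4,-3.3,0,0,0,4,-9,-7.4,0,0,0,9,-14,-11.5,0,0,0,14,-19,-15.6,0,0,0,19,-23.5,-19.3,0,0,0,22.6]' 1;python3 -m jog '[0,0,0,0,0,0,0,0,0,0,0,0]'
python3 - <<'E'
from h import *
go(.4515,-.149,.10,-12)
d=cam('top');W=world(d);I=d['image'].astype(int)
cv2.imwrite('pics/t5.png',cv2.resize(d['image'][170:290,90:390],None,fx=2.6,fy=2.6,interpolation=cv2.INTER_CUBIC))
E
```

```text
time: 10.6
position: [0.4514, -0.1474, 0.2835]
eef_rot: [0.0, 0.777, 0.63, 0.0]
force: [0.5, -1.6, 0.3]
finger_gap: -0.0
gripper_force: 0.0
time: 10.85
position: [0.4526, -0.1461, 0.2835]
eef_rot: [0.0, 0.776, 0.63, 0.0]
force: [0.2, -0.4, 1.3]
finger_gap: -0.0001
gripper_force: 0.0
t 10.85 p [ 0.4526 -0.1461  0.2835] yaw -11.9 tilt [ 0.001  0.    -1.   ] q [-0.31  0.14 -0.01  1.42  0.    1.47] gap -0.0001 F [ 0.2 -0.4  1.3]
shift cm [-0.31 -0.06 18.35] turn 0.1
```

View pics/t5.png

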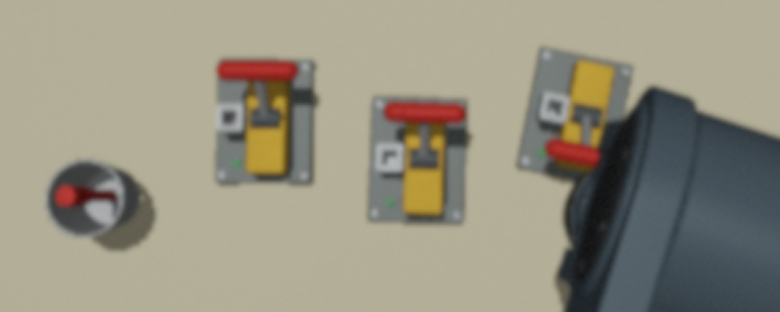

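The pin is in the upright beaker (grip at 66,196), and handles B and C are still on. Handle A (572,152) is off, and its sleeve is empty. I'll descend on the near side.

```bash
python3 -m jog '[-0.3,0,4,0,0,0,-0.3,0,9,0,0,0,-0.3,0,13,0,0,0,-0.3,0,16.5,0,0,0,-0.3,0,18.2,0,0,0]' 1;python3 -m jog '[0,1,0,0,0,0,0,2,0,0,0,0,0,3,0,0,0,0,0,3.8,0,0,0,0,0,4.5,0,0,0,0]'
python3 - <<'E'
from h import *
go(.537,-.1665,.10,-12)
E
```

```text
time: 11.52
position: [0.4517, -0.147, 0.0993]
eef_rot: [-0.001, 0.775, 0.632, -0.001]
force: [-0.4, 0.3, 0.4]
finger_gap: 0.0001
gripper_force: 0.0
time: 12.15
position: [0.4876, -0.1559, 0.1041]
eef_rot: [-0.006, 0.776, 0.63, -0.005]
force: [-61.5, 14.9, 84.7]
finger_gap: 0.0
gripper_force: 36.3
t 12.15 p [ 0.4876 -0.1559  0.1041] yaw -11.8 tilt [-0.014  0.003 -1.   ] q [-0.31  0.3  -0.26  1.02 -0.    1.47] gap 0.0 F [-61.5  14.9  84.7]
shift cm [-0.03  5.05  0.33] turn 0.2
```

Contact with the bar's upper shoulder wedged it: 105 N, directed up and back on the tool. The fingers' outer sides flare upward, so I'll back off and turn the tool 90° to push with the flat pad edges.

```bash
python3 -m jog '[0,-1.5,0,0,0,0,0,-3,0,0,0,0,0,-4.5,0,0,0,0,0,-6,0,0,0,0,0,-6,0,0,0,0]';python3 -m jog '[0,0,0,0,0,-10,0,0,0,0,0,-20,0,0,0,0,0,-30,0,0,0,0,0,-40,0,0,0,0,0,-50]';python3 -m jog '[0,0,0,0,0,-10,0,0,0,0,0,-20,0,0,0,0,0,-30,0,0,0,0,0,-40,0,0,0,0,0,-40]'
python3 - <<'E'
from h import *
go(.4515,-.149,.105,78)
d=cam('scene');cv2.imwrite('pics/s6.png',cv2.resize(d['image'][120:300,120:280],None,fx=3.3,fy=3.3,interpolation=cv2.INTER_CUBIC))
E
```

```text
time: 12.78
position: [0.4362, -0.1455, 0.1014]
eef_rot: [-0.0, 0.776, 0.63, -0.0]
force: [0.1, 0.0, -0.4]
finger_gap: 0.0001
gripper_force: 0.0
time: 13.4
position: [0.4379, -0.146, 0.1013]
eef_rot: [0.0, 0.434, 0.901, 0.0]
force: [0.2, 0.2, -0.4]
finger_gap: -0.0
gripper_force: 0.0
time: 14.02
position: [0.4378, -0.1459, 0.1013]
eef_rot: [0.0, 0.104, 0.995, -0.0]
force: [-0.3, -0.1, 0.8]
finger_gap: 0.0003
gripper_force: 0.0
t 14.025 p [ 0.4378 -0.1459  0.1013] yaw 78.1 tilt [ 0. -0. -1.] q [-0.32  0.22 -0.4   0.96 -0.   -0.11] gap 0.0003 F [-0.3 -0.1  0.8]
shift cm [-1.41 -0.02 -0.37] turn 0.1
```

View pics/s6.png

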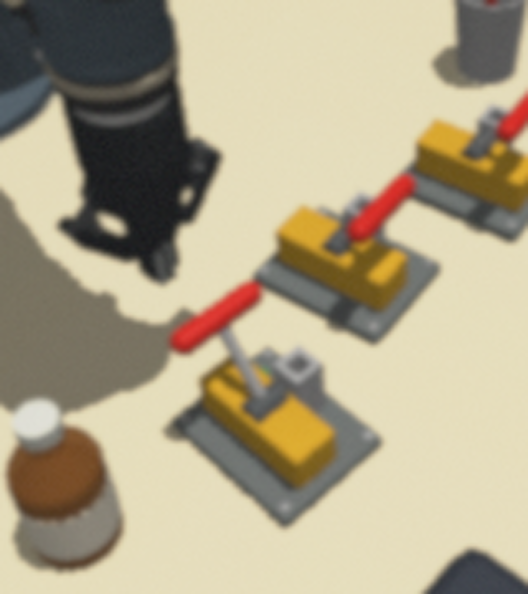

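The tip's flat edge now faces the bar. Isolators B and C and the bottle are unmoved. I'll approach slowly along -tool x.

```bash
python3 -m jog '[-1,0,0.6,0,0,0,-2,0,0.6,0,0,0,-3,0,0.6,0,0,0,-4,0,0.6,0,0,0,-4.8,0,0.6,0,0,0]';python3 -m jog '[-0.5,0,0,0,0,0,-1,0,0,0,0,0]'
python3 - <<'E'
from h import *
go(.537,-.1665,.095,78)
E
```

```text
time: 14.7
position: [0.4848, -0.1557, 0.0953]
eef_rot: [-0.0, 0.103, 0.995, -0.0]
force: [-6.1, 2.3, 4.1]
finger_gap: 0.0003
gripper_force: 3.0
time: 14.95
position: [0.4939, -0.1576, 0.0953]
eef_rot: [-0.0, 0.103, 0.995, 0.0]
force: [-2.8, -0.0, 2.1]
finger_gap: -0.0002
gripper_force: 1.5
t 14.95 p [ 0.4939 -0.1576  0.0953] yaw 78.2 tilt [-0.001  0.    -1.   ] q [-0.31  0.31 -0.28  0.98 -0.   -0.1 ] gap -0.0002 F [-2.8 -0.   2.1]
shift cm [-4.41  0.01  0.03] turn 0.2
```

It's moving with about 3 N, so I'll keep pushing.

```bash
python3 -m jog '[-1,0,0,0,0,0,-2,0,0,0,0,0,-3,0,0,0,0,0,-4,0,0,0,0,0,-4.8,0,0,0,0,0]'
python3 -m jog '[-0.4,0,0,0,0,0,-0.8,0,0,0,0,0,-0.8,0,0,0,0,0]'
python3 - <<'E'
from h import *
go(.46,-.15,.25,78)
E
```

```text
time: 15.58
position: [0.5419, -0.1676, 0.0952]
eef_rot: [0.0, 0.103, 0.995, -0.0]
force: [0.3, 0.4, 0.5]
finger_gap: 0.0003
gripper_force: 0.1
time: 15.95
position: [0.549, -0.1692, 0.0953]
eef_rot: [0.0, 0.103, 0.995, -0.0]
force: [0.2, -0.8, -0.7]
finger_gap: -0.0
gripper_force: 0.0
t 15.95 p [ 0.549  -0.1692  0.0953] yaw 78.2 tilt [-0. -0. -1.] q [-0.3   0.4  -0.14  1.03 -0.   -0.09] gap -0.0 F [ 0.2 -0.8 -0.7]
shift cm [  9.11   0.05 -15.47] turn 0.2
```

The force is gone, so the handle has fallen past upright. I'll back off, rise and check.

```bash
python3 -m jog '[2.5,0,0,0,0,0,5.5,0,0,0,0,0,8.5,0,0,0,0,0,10.5,0,-1,0,0,0,11,0,-6,0,0,0]';python3 -m jog '[3,0,-5,0,0,0,6,0,-10,0,0,0,9,0,-12,0,0,0,9,0,-12,0,0,0]'
python3 - <<'E'
from h import *
d=cam('top');W=world(d);I=d['image'].astype(int);z=W[...,2]
red=(I[...,2]>110)&(I[...,1]<60)&(I[...,0]<60)
for n,(a,b,c,e) in dict(a=(285,345,180,245),b=(228,275,195,260),c=(170,215,185,244)).items():
    k=np.zeros(red.shape,bool);k[c:e,a:b]=1;k&=red;print(n,W[k].mean(0).round(3),k.sum())
k=np.zeros(red.shape,bool);k[225:270,100:155]=1
print('rim',cv2.minAreaRect(W[k&(z>.09)&(z<.108)][:,:2].astype(np.float32)),'pin',W[k&red].mean(0).round(3),W[k&red].max(0))
k=np.zeros(red.shape,bool);k[222:262,350:390]=1;print('bot',cv2.minAreaRect(W[k&(z>.05)&(z<.16)][:,:2].astype(np.float32)))
cv2.imwrite('pics/t7.png',cv2.resize(d['image'][170:290,90:390],None,fx=2.6,fy=2.6,interpolation=cv2.INTER_CUBIC))
go(.46,-.15,.25,78)
E
```

```text
time: 16.58
position: [0.4377, -0.1456, 0.1539]
eef_rot: [-0.003, 0.103, 0.995, 0.001]
force: [1.9, -0.4, 0.2]
finger_gap: -0.0
gripper_force: 0.0
time: 17.08
position: [0.3522, -0.128, 0.2772]
eef_rot: [0.002, 0.103, 0.995, -0.001]
force: [0.1, 0.0, 0.7]
finger_gap: 0.0001
gripper_force: 0.0
a [ 0.587 -0.177  0.121] 164
b [ 0.543 -0.009  0.127] 191
c [0.583 0.15  0.121] 177
rim ((0.46016597747802734, 0.3159659206867218), (0.07455901056528091, 0.07440102100372314), 32.58334732055664) pin [0.463 0.315 0.159] [0.47264354 0.3484416  0.16917542]
bot ((0.4772006571292877, -0.30153948068618774), (0.06352733075618744, 0.060777924954891205), 3.6495320796966553)
t 17.125 p [ 0.353  -0.1282  0.2761] yaw 78.2 tilt [ 0.002 -0.001 -1.   ] q [-0.35 -0.04 -0.21  1.39 -0.   -0.14] gap 0.0 F [-0.6  0.3 -0.7]
shift cm [-10.92   0.06   2.64] turn 0.2
```

View pics/t7.png

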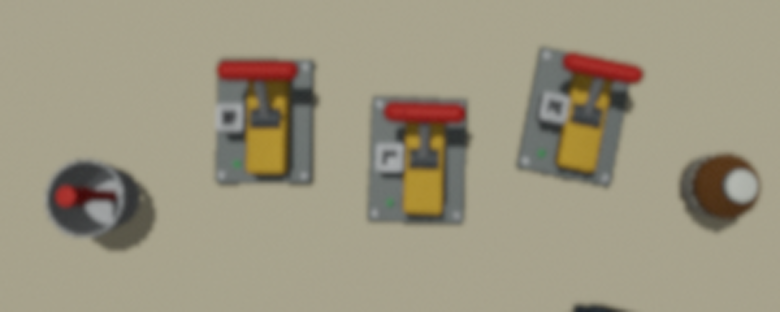

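All three bars are at ON: A at (603,68), B at (424,112) and C at (258,70). The pin is standing in the beaker (66,196), the bottle hasn't moved, and the arm is clear.

```bash
python3 -m jog '[0,0,0,0,0,0,0,0,0,0,0,0]'; python3 -c "
from cell import workorder
print(workorder.close_job())"
```

```text
time: 17.38
position: [0.3533, -0.1281, 0.2744]
eef_rot: [-0.001, 0.103, 0.995, 0.0]
force: [0.1, 0.0, -0.5]
finger_gap: -0.0001
gripper_force: 0.0
the job is handed in; nothing more can be done
None
```

I handed the job in at 17.4 s with the pin standing in the upright beaker and all three handles at ON in the last picture; no verdict came back, and one mishap was a first push at handle A that jammed at about 105 N on the wrist (limit 120 N), possibly over the 40 N limit if the gripper's body was what touched.

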